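# Tip the collar trough to its pick-up end

### The arm

A 6-joint arm with a two-finger parallel gripper is mounted at the origin on the work surface. World frame = base frame: x ahead of the robot, y to its left, z up, the work surface at z = 0. Lengths are in m, angles in rad, forces in N, time in s.
With the tool pointing down it reaches from about 0.35 to 0.775 m from the base axis. Payload 7.3 kg.
Tool frame: the origin (TCP) lies at the very end of the fingers, on their centre line; the grasp point (between the pads) lies 19 mm behind it; z points along the fingers, y is the direction in which the jaws open and shut (so a half turn about z gives the same grasp; the last joint's range is limited). The gripper opens to 92 mm and grips with 3 to 60 N. Pads are 19 mm wide; open, the fingers measure 130 mm over their backs; the gripper's body (75 mm by 190 mm) begins 47 mm behind the grasp point.
Start: joints at [-1.406, 0.342, 1.524, -0, 1.275, -0.146], TCP at [0.161, -0.5, 0.227] pointing down, gripper open.
Joint ranges: [-2.53, 2.53], [-0.77, 2.02], [0.04, 2.7], [-1, 4.14], [0.28, 2.66], [-3.11, 3.11]. Speed limits (rad/s): [2.57, 2.57, 3.14, 3.14, 3.14, 3.14].

### API

Orientations are given as [roll, pitch, yaw] about the fixed x, y, z axes, in that order (R = Rz(yaw) Ry(pitch) Rx(roll)).
In Python, from cell import robot gives the robot as it stands.
- The arm moves only by the shell command python3 -m pendant 'ROWS' [OPENING] [FORCE]. ROWS is JSON, a list of rows, each a list of 2 entries, a list of its own where there are three numbers: the shift along the tool's x, y, z in mm, then the turn about the tool's z in degrees. In form: [[[x, y, z], turn], ...]. A call has 1 to 10 rows; each row is the pose to reach, as a shift and turn from the pose measured when the call began, along the tool's axes at that moment; what a row does not reach only later rows make up. A row lasts 1/12 s, in which the tool goes at most 41.7 mm and 7.16 degrees, less where a joint would pass 70% of its speed; a pose out of reach is approached as far as the arm can. A call with a gripper value outside its range is refused whole. OPENING is the opening, from 0 (shut) to 1 (fully open), set as the call begins (- or left out, the last holds). The fingers move at their own pace and stop on an object; FORCE is the grip in N (left out, the last holds). Time passes only in rows, so rows that repeat a pose let the fingers close. It gives the time, the measured TCP pose, the force and the opening at its end, in the units of the state.
- robot.observe(): the state, without advancing time (a new reading comes with each control period).
- robot.read_camera(name): name is "scene" or "side" or "wrist"; returns the picture (400x640x3 uint8, red, green, blue); there is no depth.
- robot.calibration(name): a dict with "vfov" (degrees; the focal length in pixels is half the picture's height over the tangent of half this angle, whatever the lens; pixels are square), "cx", "cy" (the principal point, pixels), "k1" (the pictures are not rectified: a ray, as slopes to the right and down, at radius r is drawn at 1 + k1 r^2 times it, then the intrinsics apply), "rvec" (rotation vector, rad) and "tvec" (3), from world to camera coordinates, as OpenCV has them. Camera axes: x right, y down, z forward; pixel columns grow to the right and rows downward; lengths in m; the calibration is good to about 2 mm. A picture is of the moment at which its call begins: read the wrist's pose just before it. calibration takes no time and is no camera call; for the wrist camera it gives the pose at the moment of the call.
- robot.hand_in(): hands the job in, once; it reports no verdict.
Trained networks look in the newest picture that a camera, given by its name, has taken for a name from the list of things; names that differ only in an ending like _2 or _b are one class to them, and where a whole thing is asked for, a point or a joint stands for the part that bears it (a point fixed in the world has none). Each returns a list of dicts, best first, with "p" (0 to 1); they miss things now and then, are a little off and sometimes report something else, mostly with a low value. They report only what shows in the picture. A call takes as long as a camera call. They do not tell look-alikes from the thing itself.
- robot.find_in(camera, query): "xy" ([column, row] as shares, 0 to 1, of the picture: columns of its width, rows of its height, amid what is visible of it).
The state is a dict: "time": time; "qpos": joint angles; "qvel": joint speeds; "joint_efforts": joint torques, N m; "tool_pos": TCP position; "tool_rot": TCP orientation; "contact_force": force on the tool from outside, world axes, zero at the start; "torque": the same for the moment, N m; "opening": finger opening in m.
Only numpy, scipy, OpenCV 4.12 (cv2) and the standard library are available. Lean on these libraries where they do the work, as an engineer would, in place of code of your own. Each camera call takes 0.05 s, during which the arm holds its last target.

### The job

Two small tipping troughs stand on the workshop bench; one holds two round steel collars, the other two square steel blocks. Tip the trough with the round collars fully down at its tab end, so that both collars slide to that end and the trough stays down by itself. Do not touch the collars, and leave the other trough level.

Things in the scene. Friction and masses are not known exactly. Their poses are not given: they have to be found in the camera images.
- trough_tab (a point): Top centre of the collar trough's press tab, a flat 44 x 60 mm lip sticking outward at wall-top height from the end pointing away from the robot; 121 mm above the table when level. Axes turn with the trough: x outward along it, y across, z up. Level hinge along y, 125 mm behind (-x) and 26 mm below (-z). Under 5 N on the tab tips it from its level stop to a stop at 0.55 rad (tab 52 mm high).
- collar_1: Round steel collar flat in the trough, 40 mm outside, 22 mm bore, 15 mm high, 0.11 kg; origin: centre of its underside. Starts at the end away from the tab. The sheet is smooth: collars slide once it is tipped over about 0.4 rad. No spring: their weight holds the trough level at first, and tipped once they have slid to the tab end (about 1 s at the stop; let go sooner, it may fall back).
- collar_2: Identical collar, starting in the same trough between collar_1 and the hinge; origin: centre of its underside. The trough is an aluminium sheet tray 206 mm long (without the tab) and 72 mm wide, floor 4 mm thick, walls 3 mm thick and 22 mm high above the floor, all round, on a steel stand fixed to the bench.
- neighbour_tab (a point): The same point, with the same axes, on the other trough: built alike, but holding two square steel blocks 36 mm wide. It stands on the other side of the robot's midline, its tab also away from the robot.
Not all that is in view belongs to the job. What is shaped like the collar_1 but red is not meant.

How it is judged:
At the end, for the whole second after the job is handed in: The collar trough stays tipped over 0.45 rad, tab end down; both collars lie flat on its floor, at rest, each within 105 mm of the tab centre along the trough (packed against the end wall: about 45 and 85 mm); the other trough is level within 0.1 rad (angle between trough_tab's own z axis and vertical above 0.45 rad and x of collar_1 in the frame of trough_tab between -0.105 and -0.02 m and x of collar_2 in the frame of trough_tab between -0.105 and -0.02 m and z of collar_1 in the frame of trough_tab between -0.035 and -0.01 m and z of collar_2 in the frame of trough_tab between -0.035 and -0.01 m and linear speed of each of collar_1, collar_2 below 0.02 m/s and angle between neighbour_tab's own z axis and vertical below 0.1 rad); the robot touches nothing.
It fails at once if the robot touched a collar (contact force between any of the arm, the fingers and collar_1 above 1 N or contact force between any of the arm, the fingers and collar_2 above 1 N).
It fails at once if the other trough was tipped (angle between neighbour_tab's own z axis and vertical above 0.15 rad).
It also fails if it takes over 35 s, if anything falls off the work surface, if the arm or the gripper's body presses on something with over 40 N, if the wrist force passes 120 N, or if a joint passes its speed limit or range.

## Working session

There is one attempt and no reset: what is moved stays moved. The work goes in short steps, Python scripts to look and compute and a shell command to move; the robot and the scene stay as the last step left them, time stands still between calls to the robot, and variables do not carry over. Pictures are saved under pics/ and viewed, and the job is handed in when it is done.

```bash
mkdir -p pics
cat > h.py <<'E'
import numpy as np, cv2
from cell import robot
def snap(n,f):
    im=robot.read_camera(n); cv2.imwrite('pics/'+f,im[:,:,::-1]); return im
def cam(n):
    c=robot.calibration(n); f=200/np.tan(np.radians(c['vfov'])/2)
    R=cv2.Rodrigues(np.array(c['rvec'],float))[0]; return c,f,R,np.array(c['tvec'],float)
def ray(n,u,v):
    c,f,R,t=cam(n); d=np.array([(u-c['cx'])/f,(v-c['cy'])/f]); s=d.copy()
    for _ in range(30): s=d/(1+c['k1']*(s@s))
    o=-R.T@t; r=R.T@np.array([s[0],s[1],1]); return o,r/np.linalg.norm(r)
def atz(n,u,v,z):
    o,r=ray(n,u,v); return o+r*(z-o[2])/r[2]
def proj(n,P):
    c,f,R,t=cam(n); p=R@np.array(P)+t; s=p[:2]/p[2]; s=s*(1+c['k1']*(s@s)); return s*f+[c['cx'],c['cy']]
E
python3 - <<'E'
from h import *
for n in ('scene','side','wrist'):
    snap(n,n+'0.png')
    for q in ('trough_tab','neighbour_tab','collar_1'):
        for d in robot.find_in(n,q)[:5]: print(n,q,round(d['p'],2),[round(d['xy'][0]*640),round(d['xy'][1]*400)])
print(robot.observe())
E
```

```text
scene trough_tab 0.96 [249, 213]
scene neighbour_tab 0.72 [428, 150]
scene collar_1 0.83 [235, 202]
scene collar_1 0.8 [170, 245]
scene collar_1 0.52 [237, 179]
side trough_tab 0.8 [319, 168]
side neighbour_tab 0.81 [286, 285]
side collar_1 0.68 [330, 166]
side collar_1 0.41 [349, 171]
{'time': 0.6, 'qpos': array([-1.40600884e+00,  3.41987385e-01,  1.52414519e+00,  3.11236531e-05,
        1.27544485e+00, -1.45983069e-01]), 'qvel': array([-7.17506904e-04, -1.11052354e-04,  1.02899592e-03,  4.41029790e-04,
       -3.35887756e-05,  8.95406675e-04]), 'joint_efforts': array([-8.12106118e-04, -4.30929816e+01, -2.44395089e+01,  7.20507000e-02,
        4.85496630e-02,  1.47202536e-05]), 'tool_pos': array([ 0.16057728, -0.49982417,  0.22673126]), 'tool_rot': array([ 3.14157326e+00, -2.72445227e-05,  3.10761495e-01]), 'contact_force': array([-0.04440383,  0.02207338, -0.13520668]), 'torque': array([-0.04401989,  0.01031642, -0.0138562 ]), 'opening': 0.09150297683128035}
```

View pics/scene0.png

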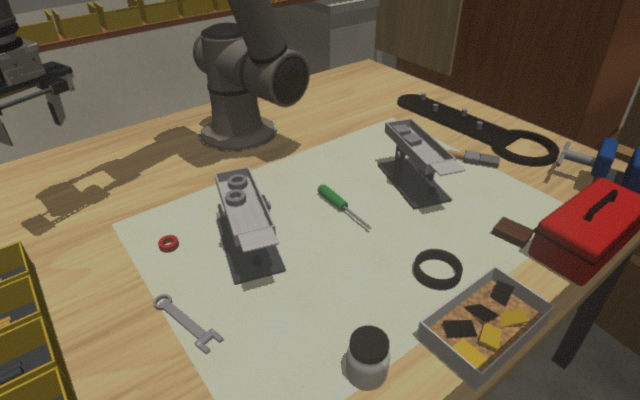

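View pics/side0.png

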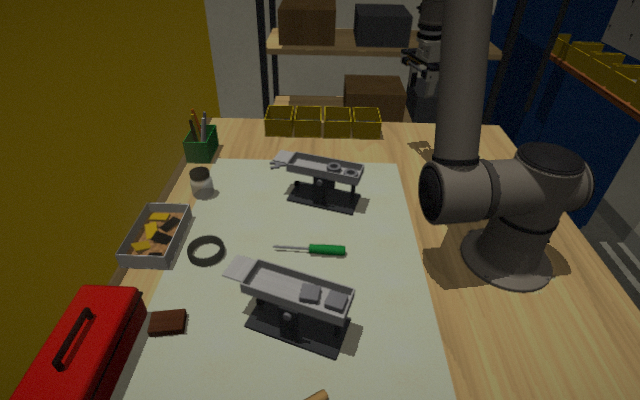

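Scene view: the left trough (about 245,210) holds two round rings at (235,198) and (237,182), with its tab at about (258,240). The right trough (about 420,150) holds square blocks. The red ring at (168,243) is a decoy. The side view agrees: rings are in the far trough with its tab at about (283,158). I'll check this in an enlarged crop.

Run:
```python
import cv2,numpy as np
a=cv2.imread('pics/scene0.png')[160:290,190:300]; b=cv2.imread('pics/side0.png')[140:220,260:375]
a=cv2.resize(a,None,fx=4.5,fy=4.5,interpolation=2)[:, :390] if 0 else cv2.resize(a,None,fx=4,fy=4,interpolation=2)
b=cv2.resize(b,None,fx=6,fy=6,interpolation=2)
cv2.imwrite('pics/ca.png',a); cv2.imwrite('pics/cb.png',b)
```

```text
(no output)
```

View pics/ca.png

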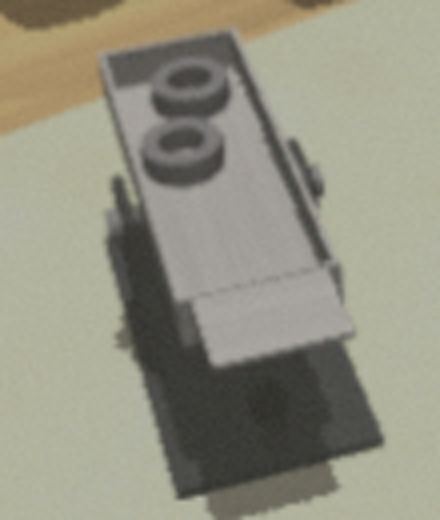

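View pics/cb.png

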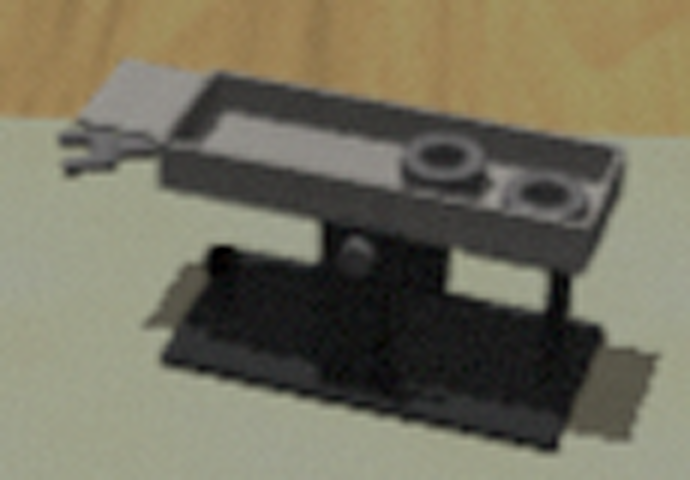

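The crops confirm it: round collars are in the left trough at the rear end, and the tab corners are clear in both views.

Run:
```python
from h import *
S=dict(il=(237.5,235),ir=(273.7,227.5),orr=(278.2,243.2),ol=(243,251.5),rl=(215,173.7),rr=(250,167.5))
D=dict(orr=(273.3,159),ol=(280.8,150),il=(295.8,152),ir=(286.7,163.3),rl=(364,164.7),rr=(357.5,179))
P={}
for k in S:
    P[k]=atz('scene',*S[k],.121); o,r=ray('side',*D[k]);o2,r2=ray('scene',*S[k])
    A=np.c_[r,-r2]; s=np.linalg.lstsq(A,o2-o,rcond=None)[0]; tri=(o+r*s[0]+o2+r2*s[1])/2
    print(k,P[k].round(3),atz('side',*D[k],.121).round(3),tri.round(3))
for Q in (P,{k:atz('side',*D[k],.121) for k in D}):
  c=(Q['il']+Q['ir']+Q['ol']+Q['orr'])/4; rear=(Q['rl']+Q['rr'])/2
  print(c,rear,np.linalg.norm(c-rear),'expect .228',np.degrees(np.arctan2(*(c-rear)[1::-1])))
print(proj('scene',[.161,-.5,.227]))
print(atz('scene',428,150,.121), atz('scene',461,168,.121))
```

```text
il [ 0.546 -0.281  0.121] [ 0.537 -0.28   0.121] [ 0.54  -0.28   0.118]
ir [ 0.567 -0.222  0.121] [ 0.558 -0.217  0.121] [ 0.56  -0.22   0.117]
orr [ 0.606 -0.238  0.121] [ 0.598 -0.238  0.121] [ 0.6   -0.237  0.119]
ol [ 0.588 -0.294  0.121] [ 0.582 -0.289  0.121] [ 0.583 -0.293  0.118]
rl [ 0.35  -0.226  0.121] [ 0.344 -0.222  0.121] [ 0.344 -0.224  0.119]
rr [ 0.373 -0.157  0.121] [ 0.366 -0.151  0.121] [ 0.366 -0.155  0.117]
[ 0.57665565 -0.25861779  0.121     ] [ 0.36178381 -0.19160719  0.121     ] 0.2250784869758086 expect .228 -17.32077310066328
[ 0.56895101 -0.25614491  0.121     ] [ 0.35472229 -0.18676106  0.121     ] 0.2251845112188553 expect .228 -17.945967937404376
[ 33.32844532 133.00085592]
[0.55082248 0.18953587 0.121     ] [0.64297249 0.18765955 0.121     ]
```

Target tab centre is about (0.572, -0.258, 0.12), heading -17.6°. The length check gives 225 mm against an expected 228 mm. The candidates were the right trough with square blocks (428,150), the red ring (168,243), and the left trough with round collars (245,210), which I'm choosing. I'll move over with the fingers shut and stay high.

```bash
python3 -m pendant '[[[20,-4,0],2],[[55,-12,0],6],[[95,-21,0],10],[[135,-30,0],14],[[175,-39,0],18],[[215,-48,0],22],[[255,-57,0],26],[[295,-66,0],30],[[335,-75,0],33],[[370,-83,0],35.4]]' 0 20
```

```text
time: 1.43
tool_pos: [0.4895, -0.3059, 0.2268]
tool_rot: [-3.142, -0.001, -0.309]
contact_force: [0.2, -0.8, 0.1]
opening: 0.0296
```

```bash
python3 -m pendant '[[[20,-20,0],0],[[45,-46,0],0],[[60,-62,10],0],[[68,-71,30],0],[[68,-71,55],0],[[68,-71,70],0],[[68,-71,77],0],[[68,-71,77],0]]'
python3 - <<'E'
from h import *
a=snap('scene','s1.png');b=snap('side','d1.png');snap('wrist','w1.png')
cv2.imwrite('pics/s1c.png',cv2.resize(a[130:280,180:330,::-1],None,fx=4,fy=4)); cv2.imwrite('pics/d1c.png',cv2.resize(b[100:220,240:390,::-1],None,fx=4,fy=4))
p=robot.observe()['tool_pos'];print(p,proj('scene',p),proj('side',p))
E
```

```text
time: 2.1
tool_pos: [0.5751, -0.2584, 0.148]
tool_rot: [-3.141, 0.003, -0.309]
contact_force: [-0.1, 0.2, -0.1]
opening: 0.0003
[ 0.57645981 -0.2595765   0.15128176] [255.94537179 225.23836715] [281.3233253  146.01135555]
```

View pics/s1c.png

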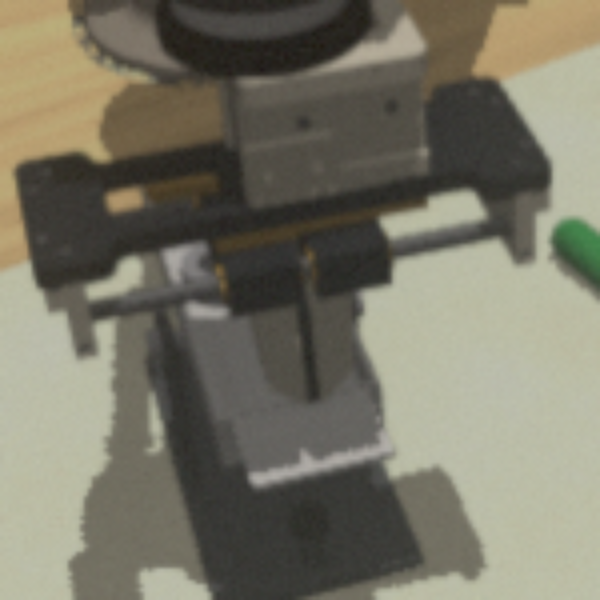

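View pics/d1c.png

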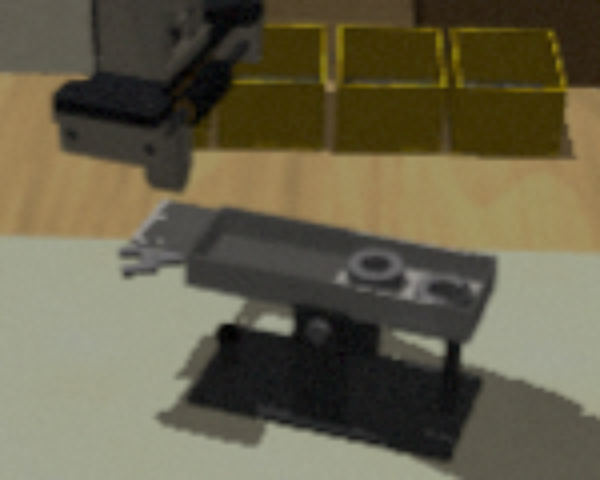

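View pics/w1.png

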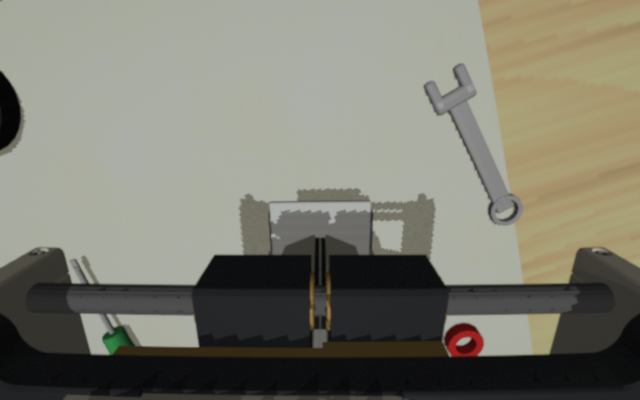

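The fingers are shut and over the tab in all three views. In the wrist view the tab spans columns 269–372, and the finger seam is at 320. I'll check the outward position from the wrist's tab outer edge (row 201).

Run:
```python
from h import *
p=robot.observe()['tool_pos']; e=atz('wrist',320,201,.120); l=atz('wrist',269,203,.12); r=atz('wrist',372,203,.12)
x=np.array([np.cos(.309),-np.sin(.309)])
print(p,(e-p)[:2]@x,e,np.linalg.norm(l-r),(l-p),(r-p))
```

```text
[ 0.57645981 -0.2595765   0.15128176] 0.01797472997720046 [ 0.59281645 -0.26744469  0.12      ] 0.06087070551759299 [ 0.02433736  0.021215   -0.03128176] [ 0.00581671 -0.03676972 -0.03128176]
```

Outer edge is 18 mm ahead of the TCP (so the TCP is 4 mm past centre) and the width measures 61 mm against 60 mm. I'll press down gently.

```bash
python3 -m pendant '[[[0,0,15],0],[[0,0,24],0],[[0,0,30],0],[[0,0,36],0],[[0,0,43],0],[[0,0,50],0],[[0,0,57],0],[[0,0,64],0],[[0,0,71],0],[[0,0,78],0]]'
```

```text
time: 3.08
tool_pos: [0.5765, -0.2596, 0.0725]
tool_rot: [3.141, -0.002, -0.309]
contact_force: [0.9, -0.2, 0.5]
opening: 0.0005
```

```bash
python3 -m pendant '[[[0,0,5],0],[[0,0,9],0],[[0,0,12],0],[[0,0,14],0],[[0,0,15],0],[[0,0,16],0],[[0,0,16],0]]'
python3 - <<'E'
from h import *
b=snap('side','d2.png')
cv2.imwrite('pics/d2c.png',cv2.resize(b[100:220,240:390,::-1],None,fx=4,fy=4))
E
```

```text
time: 3.67
tool_pos: [0.5766, -0.2596, 0.0565]
tool_rot: [3.141, -0.002, -0.309]
contact_force: [0.1, -0.4, -0.6]
opening: 0.0
```

View pics/d2c.png

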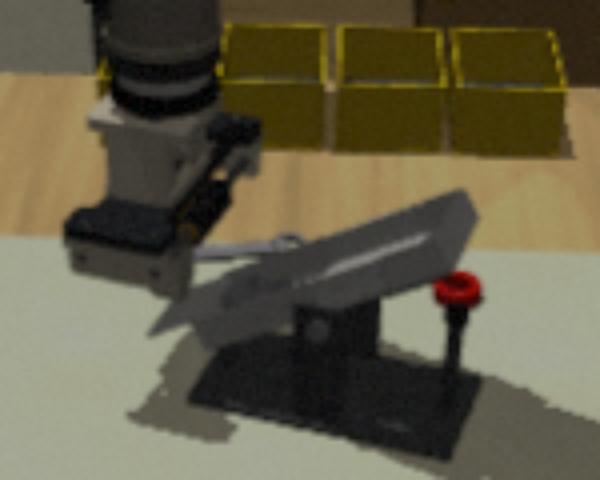

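The trough is tipped and both collars have slid to the tab end. I'll press on to the stop and hold there for over a second.

```bash
python3 -m pendant '[[[0,0,1],0],[[0,0,2],0],[[0,0,3],0],[[0,0,3],0],[[0,0,3],0]]';python3 -m pendant '[[[0,0,0.5],0],[[0,0,0.5],0],[[0,0,0.5],0],[[0,0,0.5],0],[[0,0,0.5],0],[[0,0,0.5],0],[[0,0,0.5],0],[[0,0,0.5],0],[[0,0,0.5],0],[[0,0,0.5],0]]'
```

```text
time: 4.13
tool_pos: [0.5766, -0.2596, 0.0536]
tool_rot: [3.141, -0.003, -0.309]
contact_force: [-0.5, 0.4, -0.0]
opening: 0.0003
time: 4.97
tool_pos: [0.5766, -0.2597, 0.0531]
tool_rot: [3.141, -0.003, -0.309]
contact_force: [-0.4, -0.3, 0.2]
opening: 0.0006
```

There's no contact force, so the collars' weight already holds the trough at its stop. I'll rise slowly and clear.

```bash
python3 -m pendant '[[[0,0,-4],0],[[0,0,-10],0],[[0,0,-18],0],[[0,0,-30],0],[[0,0,-45],0],[[0,0,-65],0],[[0,0,-90],0],[[0,0,-120],0],[[0,0,-150],0],[[0,0,-165],0]]'
python3 -m pendant '[[[20,20,0],0],[[40,45,0],0],[[55,75,0],0],[[60,105,0],0],[[60,135,0],0],[[60,160,0],0],[[60,170,0],0],[[60,170,0],0],[[60,170,0],0]]'
python3 - <<'E'
from h import *
a=snap('scene','s3.png');b=snap('side','d3.png')
for n in('scene','side'):
  for q in ('collar_1','trough_tab','neighbour_tab'): print(n,q,[(round(d['p'],2),round(d['xy'][0]*640),round(d['xy'][1]*400)) for d in robot.find_in(n,q)[:4]])
# predicted positions
h=np.array([.572-.125*np.cos(.309),-.258+.125*np.sin(.309)]);x=np.array([np.cos(.309),-np.sin(.309)])
def loc(lx,lz,th=.55): # tab frame
    px,pz=lx+.125,lz+.026; X=px*np.cos(th)+pz*np.sin(th);Z=-px*np.sin(th)+pz*np.cos(th); return [*(h+x*X),.095+Z]
for n in('scene','side'):
  for nm,l in(('tab',(0,0)),('tabedge',(.022,0)),('rear',(-.228,0)),('c45',(-.045,-.007)),('c85',(-.085,-.007))): print(n,nm,proj(n,loc(*l)).round())
A=cv2.resize(a[150:270,190:320,::-1],None,fx=3,fy=3);B=cv2.resize(b[130:250,255:385,::-1],None,fx=3,fy=3)
cv2.imwrite('pics/f3.png',np.hstack([A,B]))
E
```

```text
time: 5.8
tool_pos: [0.5773, -0.2601, 0.2239]
tool_rot: [3.14, -0.01, -0.309]
contact_force: [0.9, 0.1, 0.0]
opening: 0.0007
time: 6.55
tool_pos: [0.5828, -0.4397, 0.2254]
tool_rot: [3.14, -0.01, -0.31]
contact_force: [0.4, -0.1, -0.8]
opening: 0.0002
scene collar_1 [(0.78, 259, 221), (0.75, 171, 244), (0.57, 243, 245)]
scene trough_tab [(0.89, 245, 206)]
scene neighbour_tab [(0.57, 422, 151)]
side collar_1 [(0.51, 299, 168), (0.5, 356, 173)]
side trough_tab [(0.88, 323, 168)]
side neighbour_tab [(0.85, 286, 285)]
scene tab [260. 265.]
scene tabedge [263. 277.]
scene rear [232. 154.]
scene c45 [254. 243.]
scene c85 [249. 223.]
side tab [285. 176.]
side tabedge [280. 178.]
side rear [352. 153.]
side c45 [299. 174.]
side c85 [310. 170.]
```

View pics/f3.png

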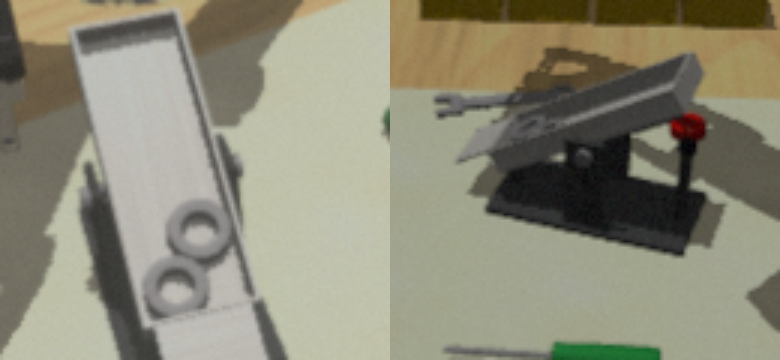

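View pics/s3.png

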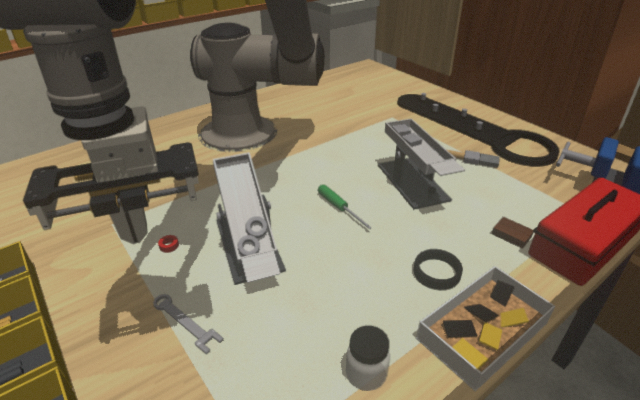

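Both collars lie flat at the tab end (about (248,245) and (256,226)). The rear rim is at about (233,156), against (232,154) predicted for 0.55 rad. The neighbour is unchanged and the robot is clear, so I'm handing in.

```bash
python3 -c "
from h import *
o=robot.observe();print(o['time'],abs(o['qvel']).max());print(robot.hand_in())"
```

```text
6.95 0.007068883819811219
the job is handed in; nothing more can be done
None
```

I tipped the collar trough (on the robot's right) down with closed fingers on its tab, held it there for over a second, then withdrew, and it stayed down by itself. I handed in at about 7 s; no verdict was reported.

**Last checks, from the pictures:**
- **Trough angle:** the rear rim is within about 2 pixels of where a 0.55 rad tilt would put it.
- **Collars:** both lie flat, touching, and staggered against the tab-end wall. By eye they are about 45 mm and 75–80 mm from the tab centre.
- **Neighbour trough:** it looks unchanged and level.
- **Arm:** it is clear of everything and was almost still at hand-in.

**What didn't quite agree:**
- **No force at the stop:** the wrist force stayed near zero even at the lowest press. I took this to mean the collars' weight was already holding the trough at its stop.
- **Detector:** it placed the trough's tab near the tray's middle, so I measured the tab corners by hand. The two cameras differed by about 8 mm there, and the wrist view settled it.

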